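Nest a keyed bracket pair in the sloping light-gap gauge and pull its lamp on

ROBOT

A 6-joint arm with a two-finger parallel gripper is mounted at the origin on the work surface. World frame = base frame: x ahead of the robot, y to its left, z up, the work surface at z = 0. Lengths are in m, angles in rad, forces in N, time in s.
With the tool pointing down it reaches from about 0.2 to 0.875 m from the base axis. Payload 3.4 kg.
Tool frame: the origin (TCP) lies midway between the tips of the shut fingers; the grasp point (between the pads) lies 19 mm behind it (env.tcp_to_grasp is the distance from the TCP to the grasp point, in m); z points along the fingers, y is the line along which they close (so a half turn about z gives the same grasp; the last joint's range is limited). The gripper opens to 94 mm and grips with 3 to 60 N. Pads are 16 mm wide; open, the fingers measure 119 mm over their backs; the gripper's body (75 mm by 177 mm) begins 78 mm behind the grasp point.
Start: joints at [-1.413, 0.276, 1.505, -0, 1.361, -0.121], TCP at [0.158, -0.553, 0.205] pointing down, gripper open.
Joint ranges: [-2.89, 2.89], [-0.75, 2.08], [0.22, 2.7], [-1.18, 4.32], [0.11, 2.71], [-2.7, 2.7]. Speed limits (rad/s): [2.57, 2.57, 3.14, 3.14, 3.14, 3.14].

INTERFACE

Orientations are given as [roll, pitch, yaw] about the fixed x, y, z axes, in that order (R = Rz(yaw) Ry(pitch) Rx(roll)).
In Python, from cell import telemetry, camera, ticket, spot_in, regions_of, landmark_of, env gives the robot as it stands.
- The arm moves only by the tool play_rows, never from a script. Its argument "plan" is one flat list of numbers, 7 for each row, row after row: the shift along the tool's x, y, z in m, then the turn, a rotation vector about the tool's x, y, z in degrees, then the finger opening in m, from 0 to 0.094. In form: [tx, ty, tz, ax, ay, az, fingers, tx, ty, tz, ax, ay, az, fingers, ...]. A call has 1 to 12 rows; each row is the pose to reach, as a shift and turn from the pose commanded when the call began, along the tool's axes at that moment; what a row does not reach only later rows make up. A row lasts 1/8 s, in which the tool goes at most 62.5 mm and 10.7 degrees, less where a joint would pass 70% of its speed; a pose out of reach is approached as far as the arm can. A call with a gripper value outside its range is refused whole. The fingers move at their own pace and stop on an object; "grip_force" is the grip in N (left out, the last holds). Time passes only in rows, so rows that repeat a pose let the fingers close. It gives the time, the measured TCP pose, the force, the opening and the grip force at its end, in the units of the state.
- telemetry.sense(): the state, without advancing time (a new reading comes with each control period).
- camera(name): name is "side" or "top" or "wrist"; returns a dict with "img" (420x560x3 uint8, red, green, blue), "vertical_fov" (degrees; the focal length in pixels is half the picture's height over the tangent of half this angle, whatever the lens; pixels are square), "cx", "cy" (the principal point, pixels), "pose" (4x4, takes a point from camera to world coordinates); the wrist camera has in their place "mount" (4x4, takes a point from camera to tool coordinates, whose origin is the TCP and whose axes are the flange's). Camera axes: x right, y down, z forward; pixel columns grow to the right and rows downward; lengths in m; the calibration is good to about 2 mm. The wrist camera is an equidistant fisheye: a pixel r from the principal point sees the ray r / f radians off the axis. A picture is of the moment at which its call begins: read the wrist's pose just before it. There is no depth.
- ticket.close_job(): hands the job in; it is judged then, once.
Trained networks look in a picture, given as the dict that the camera call returned (one of the last four; its "shot" number tells which), for a name from the list of things; names that differ only in an ending like _2 or _b are one class to them, and where a whole thing is asked for, a point or a joint stands for the part that bears it (a point fixed in the world has none). Each returns a list of dicts, best first, with "p" (0 to 1); they miss things now and then, are a little off and sometimes report something else, mostly with a low value. They report only what shows in the picture. A call takes as long as a camera call. They do not tell look-alikes from the thing itself.
- spot_in(thing, picture): "at" ([column, row] in pixels, amid what is visible of it).
- regions_of(thing, picture): "mask" (420x560 bool, what is visible of it) and "at" ([column, row] in pixels, amid what is visible of it).
- landmark_of(thing, picture): "at" ([column, row] in pixels: a listed point, or the origin of a listed thing).
The state is a dict: "t": time; "q": joint angles; "qd": joint speeds; "joint_torque": joint torques, N m; "position": TCP position; "tcp_rot": TCP orientation; "contact_force": force on the tool from outside, world axes, zero at the start; "ft_torque": the same for the moment, N m; "gripper_width": finger opening in m; "gripper_force": force on a finger pad.
Only numpy, scipy, OpenCV 4.12 (cv2) and the standard library are available. Lean on these libraries where they do the work, as an engineer would, in place of code of your own. Each camera call takes 0.05 s, during which the arm holds its last target. There are 200 camera calls.

TASK

Check-fit the keyed bracket pair: gently lower the yellow and the blue bracket into the nest on the sloping light box so that their feet interlock and both lie flat and fully home on the white panel, lugs outward, and let go of them. Then pull the red lamp knob straight out to its stop to switch the light on and let it spring back in. Leave everything else on the bench where it is.

Things in the scene. Friction and masses are not known exactly. Their poses are not given: they have to be found in the camera images.
- yellow_grip (a point): Centre of the yellow bracket's upright lug, the place to grasp it: 36 mm above the foot's underside. The lug is a flat plate 60 mm long along the bracket's y and 12 mm thick along x, rising from 12 to 60 mm above the underside. z points up out of the foot; the bracket starts standing on its foot on the bench.
- yellow: Yellow cast bracket, 0.3 to 0.5 kg. Origin on its underside, straight below yellow_grip, same axes. Foot 12 mm thick, bottom edges rounded 3 mm; in mm from the origin: strip x -29 to +7, y -86 to +62; leg x +7 to +79, y +22 to +62 (an L with the strip); key x +7 to +23, y -48 to -20.
- blue_grip (a point): Centre of the blue bracket's upright lug, the place to grasp it: 36 mm above the foot's underside. The lug is a flat plate 44 mm long along the bracket's x and 12 mm thick along y, rising from 12 to 60 mm above the underside. z points up out of the foot; the bracket starts standing on its foot on the bench.
- blue: Blue cast bracket, 0.2 to 0.4 kg. Origin on its underside, straight below blue_grip, same axes. Foot 12 mm thick, bottom edges rounded 3 mm; in mm from the origin x -39 to +31, y -57 to +49, with a keyway for the yellow bracket's key cut into its -x edge (x to -23, y -21 to +11) and its +x -y corner cut away (x above +9, y below -31).
- lightbox: Grey light box, fixed to the bench. Origin on the bench below the nest's centre. Its top is a face sloping 25 degrees, low edge (47 mm high) towards its own -x, away from the robot and to its right, high edge 113 mm; 156 mm up the slope, 272 mm wide (98 mm to the nest's +y, 174 to its -y).
- nest: Nest on the light box's face. Origin: centre of the pocket's flat white floor, 80 mm above the bench; x up the slope, y level (left as one looks up the slope), z out of the face, 25 degrees from vertical. Pocket 112 (x) by 152 mm (y), walls 12 mm high, 13 thick; a locating block as high fills its corner x above +34, y below -50. Brackets go in along z, either first; about 2 mm play all round.
- yellow_home (a point): Where yellow_grip lies when yellow is home: x -25, y +12, z +36 mm in the nest frame. Axes are the nest's; the bracket's axes are parallel to them when home: strip along the low wall, leg along the +y wall. Only this arrangement fits.
- blue_home (a point): Where blue_grip lies when blue is home: x +23, y -17, z +36 mm in the nest frame. Axes are the nest's; the bracket's axes are parallel to them when home: keyway over yellow's key, cut corner at the locating block. Only this arrangement fits.
- knob_grip (a point): Centre of the red pull knob's head (32 mm across, 24 high) on the -y part of the sloping face, 30 mm off the face when in, at x -10, y -136 mm in the nest frame; moves with the knob, axes are the nest's. It pulls out along z. The head's underside is 18 mm off the face, on a 12 mm stem; the nest wall stands 47 mm away along y.
- lamp_knob (a joint): Travel of the pull knob in m: 0 in (at rest), 0.014 out at its stop. A spring takes it back: about 4 N to start it, 9 N at the stop.
- wrench: Bystander: open-ended spanner, 190 mm, lying flat, loose.
- micrometer: Bystander: outside micrometer, grey C-frame, about 155 mm long, lying flat, loose.
- paste_jar: Bystander: jar with red cap, 68 mm across, 75 mm tall, loose.
- vblock: Bystander: steel V-block, 70 x 60 x 45 mm, loose.
- brush: Bystander: bench brush, 200 mm, loose.
- mallet: Bystander: hammer, 260 mm, loose.
- parallel: Bystander: steel parallel bar, 150 x 25 x 30 mm, loose.
Mind the look-alikes: they are no part of the job. There is more than one size of the blue; the one meant has the size given above.

How it is judged:
By the outcome, as a careful person would: the job done as asked, in the order asked, and still so for the second after the job is handed in, with the robot touching nothing.
It also fails if it takes over 72 s, if anything falls off the work surface, if the arm or the gripper's body presses on something with over 40 N, if the wrist force passes 120 N, or if a joint passes its speed limit or range.

## Working session

There is one attempt and no reset: what is moved stays moved. The work goes in short steps, Python scripts to look and compute and a tool call to move; the robot and the scene stay as the last step left them, time stands still between calls to the robot, and variables do not carry over. Pictures are saved under pics/ and viewed, at most 10 in all, crops included, and the job is handed in when it is done.

Besides the shell and the picture viewer there is one more tool, called after ">>>" as a command line: name --argument value ..., lists and objects as JSON in quotes. play_rows: Moves the arm, as the interface text tells. Its arguments: {"type":"object","properties":{"plan":{"type":"array","items":{"type":"number"}},"grip_force":{"type":"number"}},"required":["plan"]}

```bash
mkdir -p pics; cat > h.py <<'E'
import numpy as np, cv2
from cell import telemetry, camera, ticket, spot_in, regions_of, landmark_of, env
from scipy.spatial.transform import Rotation as R
def toolT():
    s=telemetry.sense(); T=np.eye(4); T[:3,:3]=R.from_euler('xyz',s['tcp_rot']).as_matrix(); T[:3,3]=s['position']; return T
def shot(n):
    T=toolT(); c=camera(n)
    if n=='wrist': c['pose_w']=T@c['mount']
    else: c['pose_w']=c['pose']
    c['name']=n; c['f']=210/np.tan(np.radians(c['vertical_fov']/2)); return c
def ray(c,px):
    d=np.array([px[0]-c['cx'],px[1]-c['cy']])/c['f']
    if c['name']=='wrist':
        r=np.linalg.norm(d); v=np.array([*(d/max(r,1e-9)*np.sin(r)),np.cos(r)])
    else: v=np.array([*d,1.])
    v=c['pose_w'][:3,:3]@v; return c['pose_w'][:3,3],v/np.linalg.norm(v)
def onz(c,px,z):
    o,v=ray(c,px); return o+v*(z-o[2])/v[2]
def proj(c,P):
    P=np.atleast_2d(P); T=np.linalg.inv(c['pose_w']); p=P@T[:3,:3].T+T[:3,3]
    if c['name']=='wrist':
        rr=np.hypot(p[:,0],p[:,1]); th=np.arctan2(rr,p[:,2]); k=th/np.maximum(rr,1e-9)
    else: k=1/p[:,2]
    return np.c_[c['cx']+c['f']*k*p[:,0],c['cy']+c['f']*k*p[:,1]]
def save(c,name): cv2.imwrite('pics/'+name,cv2.cvtColor(c['img'],cv2.COLOR_RGB2BGR))
E
cat > a.py <<'E'
from h import *
np.set_printoptions(precision=4,suppress=True)
ims=[]
for n in ['top','side','wrist']:
    c=shot(n); ims.append(c['img']); print(n,c['f'],c['cx'],c['cy'],c['pose_w'])
    for t in ['yellow_grip','yellow','blue_grip','blue','nest','lightbox','knob_grip','yellow_home','blue_home']:
        print(t,[(np.round(d['at'],1),round(d['p'],2)) for d in landmark_of(t,c)[:3]])
    save(c,n+'0.png')
E
python3 a.py; python3 -c "
from h import *
print(telemetry.sense(),env.tcp_to_grasp,dir(env))"
```

```text
top 495.5611418201127 280.9089491343221 211.27018242821535 [[-0.0113 -0.9982  0.0589  0.3942]
 [-0.9999  0.0116  0.0045 -0.091 ]
 [-0.0052 -0.0589 -0.9983  1.6179]
 [ 0.      0.      0.      1.    ]]
yellow_grip []
yellow [(array([358.4, 235.3]), 0.71), (array([120.7, 161.5]), 0.64)]
blue_grip [(array([348.4, 297. ]), 0.81), (array([342.7, 161.8]), 0.77), (array([310.8, 164. ]), 0.58)]
blue [(array([311.8, 168.6]), 0.83), (array([341.8, 297.5]), 0.64)]
nest [(array([196.9, 201.1]), 0.97)]
lightbox [(array([199.2, 202. ]), 0.92)]
knob_grip [(array([168.4, 160.6]), 0.44)]
yellow_home [(array([205.4, 194.2]), 0.96)]
blue_home [(array([188.2, 194.4]), 0.84)]
side 385.54487189136216 281.3675722394993 200.18471119565532 [[-0.9917 -0.083   0.098   0.3576]
 [-0.128   0.6958 -0.7067  0.9202]
 [-0.0095 -0.7134 -0.7007  1.0815]
 [ 0.      0.      0.      1.    ]]
yellow_grip [(array([308.3, 171.7]), 0.65)]
yellow [(array([308.7, 177.6]), 0.76)]
blue_grip [(array([358.3, 179.4]), 0.96), (array([253.1, 174.8]), 0.65), (array([247.5, 186.7]), 0.6)]
blue [(array([360. , 189.2]), 0.59), (array([254.
[... 1061 characters left out ...]
n': array([ 0.15823686, -0.55282706,  0.20548926]), 'tcp_rot': array([3.14150818e+00, 1.47770188e-05, 2.78789075e-01]), 'contact_force': array([ 0.01791801, -0.49017101, -0.9740468 ]), 'ft_torque': array([-0.04316917, -0.00491054, -0.01312407]), 'gripper_force': 0.0, 'gripper_width': 0.09396522553003991} 0.0188 ['IKError', '__class__', '__delattr__', '__dict__', '__dir__', '__doc__', '__eq__', '__format__', '__ge__', '__getattribute__', '__getstate__', '__gt__', '__hash__', '__init__', '__init_subclass__', '__le__', '__lt__', '__module__', '__ne__', '__new__', '__reduce__', '__reduce_ex__', '__repr__', '__setattr__', '__sizeof__', '__str__', '__subclasshook__', '__weakref__', 'tcp_to_grasp']
```

View pics/top0.png

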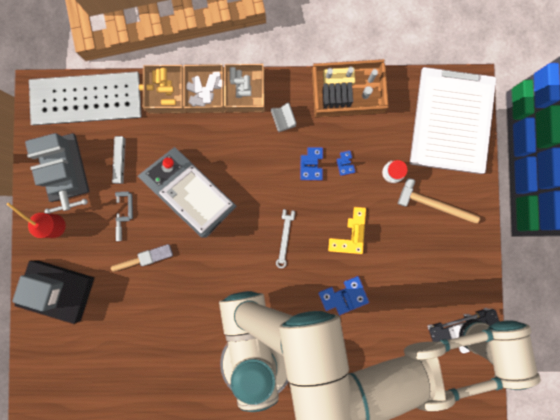

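View pics/side0.png

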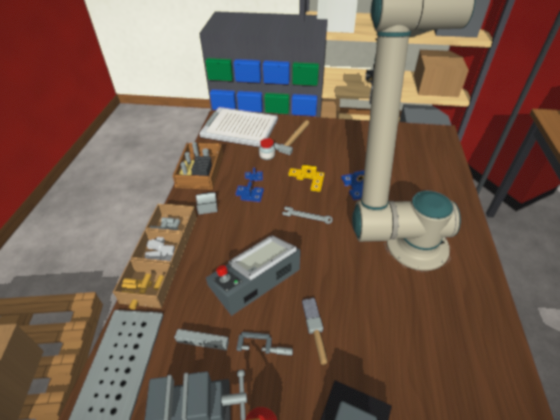

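The top view shows the light box at about (187,190) with its knob at (168,161) and yellow at (350,232). There are blue candidates at (312,164), (346,162, small) and (345,297, near the arm). Next I fit poses by silhouette and let scale pick out the right blue.

```bash
cat > fit.py <<'E'
from h import *
from scipy.optimize import minimize
def box(x0,x1,y0,y1,z0,z1): return np.array([[x,y,z] for x in(x0,x1) for y in(y0,y1) for z in(z0,z1)])/1000.
YEL=[box(-29,7,-86,62,0,12),box(7,79,22,62,0,12),box(7,23,-48,-20,0,12),box(-6,6,-30,30,12,60)]
BLU=[box(-23,9,-57,49,0,12),box(9,31,-31,49,0,12),box(-39,-23,-57,-21,0,12),box(-39,-23,11,49,0,12),box(-22,22,-6,6,12,60)]
c25,s25=np.cos(np.radians(25)),np.sin(np.radians(25))
NESTR=np.array([[c25,0,-s25],[0,1,0],[s25,0,c25]])  # nest->lightbox
def LBpts():
    t=np.array([[x,y,0] for x in(-78,78) for y in(-174,98)])/1000.@NESTR.T+[0,0,.08]
    b=t.copy(); b[:,2]=0; return np.r_[t,b]
LB=[LBpts(), box(-69,69,-89,89,0,12)@NESTR.T+[0,0,.08], box(-26,6,-152,-120,18,42)@NESTR.T+[0,0,.08]]
S=4
def render(c,parts,T):
    m=np.zeros((420*S,560*S),np.uint8)
    for p in parts:
        q=proj(c,p@T[:3,:3].T+T[:3,3])
        h=cv2.convexHull(((q+.5)*S*16).astype(np.float32)).astype(np.int32)
        cv2.fillConvexPoly(m,h,1,shift=4)
    return m
def Tz(p,z=0):
    T=np.eye(4);T[:3,:3]=R.from_euler('z',p[2]).as_matrix();T[:3,3]=[p[0],p[1],z];return T
def iou_fit(views,parts,p0,scale=False,z=0):
    Ms=[(c,cv2.resize(cv2.GaussianBlur(m.astype(np.float32),(0,0),.5),None,fx=S,fy=S,interpolation=cv2.INTER_LINEAR)>.5) for c,m in views]
    def f(p):
        k=p[3] if scale else 1; e=0
        for c,M in Ms:
            r=render(c,[q*k for q in parts],Tz(p,z))>0
            e+=1-(r&M).sum()/((r|M).sum()+1)
        return e/len(Ms)
    best=None
    for yaw in (p0[2] if np.ndim(p0[2]) else [p0[2]]):
        x=[p0[0],p0[1],yaw]+([1.] if scale else [])
        s=np.array([x]+[np.array(x)+d for d in np.eye(len(x))*np.array([.015,.015,.3,.15])[:len(x)]])
        r=minimize(f,x,method='Nelder-Mead',options=dict(initial_simplex=s,maxfev=130,xatol=1e-4,fatol=1e-4))
        if best is None or r.fun<best.fun: best=r
    return best.x,best.fun
def colmask(c,kind,roi):
    h=cv2.cvtColor(c['img'],cv2.COLOR_RGB2HSV); H,s,v=h[...,0],h[...,1],h[...,2]
    m=((H>105)&(H<125)&(s>120)&(v>45)) if kind=='b' else ((H>20)&(H<34)&(s>130)&(v>100))
    o=np.zeros_like(m); x0,x1,y0,y1=roi; o[y0:y1,x0:x1]=m[y0:y1,x0:x1]
    return o
E
cat > b.py <<'E'
from fit import *
np.set_printoptions(precision=4,suppress=True)
c=shot('top')
print('img->')
ys=np.arange(-3.1,3.1,.785)
def go(name,parts,m,z0=0.01,scale=False,yaws=ys,views=None):
    y,x=np.nonzero(m); g=onz(c,[x.mean(),y.mean()],z0); p,e=iou_fit([(c,m)],parts,[g[0],g[1],yaws],scale); print(name,m.sum(),p,np.degrees(p[2]),e); return p
go('yel',YEL,colmask(c,'y',(320,380,200,260)))
go('b1',BLU,colmask(c,'b',(296,329,140,190)),scale=True)
go('b2',BLU,colmask(c,'b',(331,360,140,190)),scale=True)
go('b3',BLU,colmask(c,'b',(315,375,270,320)),scale=True)
lm=[d for d in regions_of('lightbox',c)][:2]; print([ (d['p'],d['at'],d['mask'].sum()) for d in lm])
m=lm[0]['mask'].copy()
go('lb',LB,m,z0=.08,yaws=[2.0,2.3,2.6])
import pickle
big=cv2.resize(c['img'][125:325,130:400],None,fx=2.9,fy=2.9,interpolation=cv2.INTER_CUBIC)
cv2.imwrite('pics/topcrop.png',cv2.cvtColor(big,cv2.COLOR_RGB2BGR))
E
python3 b.py
```

```text
img->
yel 746 [ 0.4147 -0.3194  1.4776] 84.65902052834862 0.15483824996437223
b1 513 [ 0.6415 -0.1798  1.5525  0.968 ] 88.95145717677836 0.13561470215462612
b2 250 [ 0.6436 -0.2928  1.7816  0.6595] 102.07970683494419 0.14981597748430397
b3 899 [ 0.2079 -0.2878  3.5223  1.2593] 201.81230045579758 0.15039971363799065
[(0.89, [185.8, 192.6], np.int64(4042))]
lb 4042 [0.5263 0.1826 2.3709] 135.8430207177818 0.044009707588492986
```

View pics/topcrop.png

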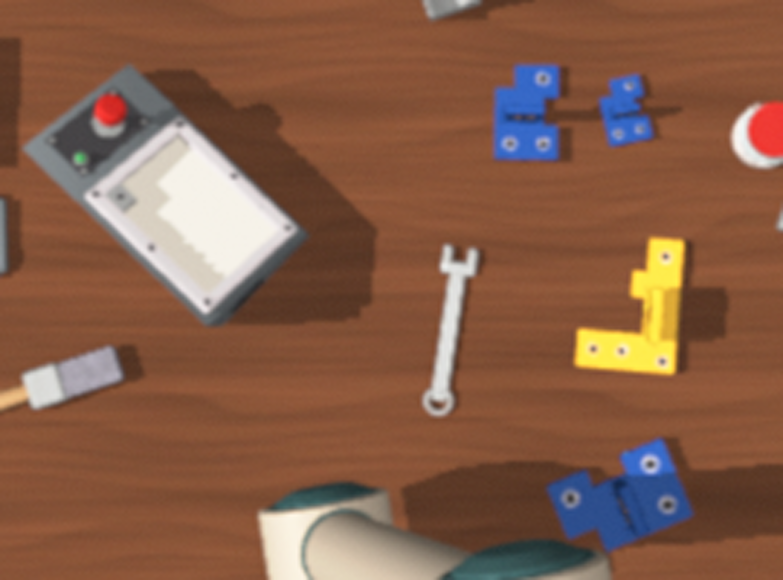

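The blue at top (312,164) has the stated size (scale 0.97), while the others come out at 0.66 and 1.26. The fitted yaws also agree with the key and cut-corner directions in the crop. I'll move over yellow and refine with the wrist camera.

```bash
cat >> h.py <<'E'
def rel(pos,Rw,T=None):
    T=toolT() if T is None else T
    d=T[:3,:3].T@(np.array(pos)-T[:3,3]); r=np.degrees(R.from_matrix(T[:3,:3].T@Rw).as_rotvec())
    print('shift',np.round(d,4),'rot',np.round(r,2),'F',np.round(telemetry.sense()['contact_force'],1)); return d,r
def down(yawdeg): return R.from_euler('xyz',[180,0,yawdeg],degrees=True).as_matrix()
E
python3 -c "
from h import *
rel([.415,-.319,.20],down(-5.3))"
```

```text
shift [ 0.3112 -0.1542  0.0055] rot [ 1.000e-02 -0.000e+00  2.127e+01] F [-0.2  0.1 -0.6]
```

>>> play_rows --plan '[0.311, -0.154, 0.005, 0, 0, 21.3, 0.05, 0.311, -0.154, 0.005, 0, 0, 21.3, 0.05, 0.311, -0.154, 0.005, 0, 0, 21.3, 0.05, 0.311, -0.154, 0.005, 0, 0, 21.3, 0.05, 0.311, -0.154, 0.005, 0, 0, 21.3, 0.05, 0.311, -0.154, 0.005, 0, 0, 21.3, 0.05, 0.311, -0.154, 0.005, 0, 0, 21.3, 0.05, 0.311, -0.154, 0.005, 0, 0, 21.3, 0.05, 0.311, -0.154, 0.005, 0, 0, 21.3, 0.05]'

```text
t: 2.72
position: [0.414, -0.3202, 0.2005]
tcp_rot: [3.141, 0.0, -0.095]
contact_force: [0.5, -0.2, -0.2]
gripper_width: 0.0502
gripper_force: 0.0
```

```bash
cat > c.py <<'E'
from fit import *
np.set_printoptions(precision=4,suppress=True)
c=shot('wrist'); print(toolT())
for t in ['yellow_grip','yellow']: print(t,[(np.round(d['at'],1),round(d['p'],2)) for d in landmark_of(t,c)[:3]])
m=colmask(c,'y',(0,560,0,420)); n,l,st,_=cv2.connectedComponentsWithStats(m.astype(np.uint8)); k=1+st[1:,4].argmax(); m=l==k; print(st[k])
p,e=iou_fit([(c,m)],YEL,[.415,-.319,1.478]); print(p,np.degrees(p[2]),e)
o=c['img'].copy(); r=cv2.resize(render(c,YEL,Tz(p)),(560,420)); 
cs,_=cv2.findContours(r,cv2.RETR_EXTERNAL,cv2.CHAIN_APPROX_NONE); cv2.drawContours(o,cs,-1,(255,0,255),1)
g=proj(c,Tz(p)[:3,3]+[0,0,.036])[0]; cv2.circle(o,tuple(int(v) for v in g),2,(255,0,0),-1)
cv2.imwrite('pics/w1.png',o[...,::-1])
Y=Tz(p); rel([p[0],p[1],.036-.0188],down(np.degrees(p[2])-90))
E
python3 c.py
```

```text
[[ 0.9955 -0.0947 -0.0002  0.414 ]
 [-0.0947 -0.9955 -0.0004 -0.3202]
 [-0.0002  0.0004 -1.      0.2005]
 [ 0.      0.      0.      1.    ]]
yellow_grip [(array([273.7, 200.5]), 0.74), (array([110.4, 219.6]), 0.74)]
yellow [(array([278.4, 189.2]), 0.61), (array([106.8, 219.9]), 0.26)]
[ 210  120   93  125 5719]
[ 0.4125 -0.3212  1.4795] 84.76831448626487 0.10763236215538852
shift [-0.0015  0.0012  0.1833] rot [ 0.01  0.   -0.2 ] F [-0.3 -0.3  0.4]
```

View pics/w1.png

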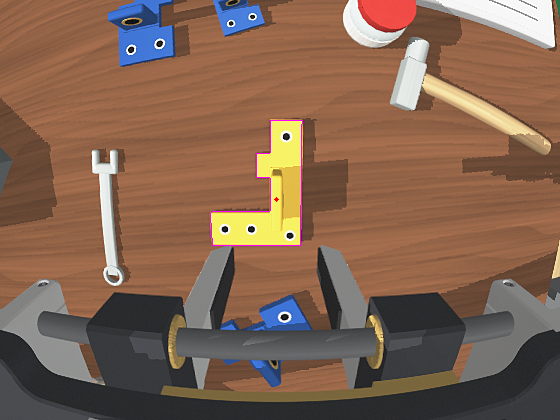

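The outline fits yellow closely, with the grip point at (277,199). Descending to grasp.

>>> play_rows --plan '[-0.0015, 0.001, 0.05, 0, 0, -0.2, 0.05, -0.0015, 0.001, 0.1, 0, 0, -0.2, 0.05, -0.0015, 0.001, 0.14, 0, 0, -0.2, 0.05, -0.0015, 0.001, 0.165, 0, 0, -0.2, 0.05, -0.0015, 0.001, 0.178, 0, 0, -0.2, 0.05, -0.0015, 0.001, 0.183, 0, 0, -0.2, 0.05, -0.0015, 0.001, 0.183, 0, 0, -0.2, 0.03, -0.0015, 0.001, 0.183, 0, 0, -0.2, 0.01, -0.0015, 0.001, 0.183, 0, 0, -0.2, 0.0, -0.0015, 0.001, 0.183, 0, 0, -0.2, 0.0, -0.0015, 0.001, 0.183, 0, 0, -0.2, 0.0]' --grip_force 40

```text
t: 4.25
position: [0.4136, -0.3205, 0.0179]
tcp_rot: [3.141, -0.001, -0.09]
contact_force: [-0.4, -0.6, 2.4]
gripper_width: 0.0118
gripper_force: 40.0
```

>>> play_rows --plan '[0, 0, -0.02, 0, 0, 0, 0, 0, 0, -0.08, 0, 0, 0, 0, 0, 0, -0.14, 0, 0, 0, 0, 0, 0, -0.2, 0, 0, 0, 0, 0, 0, -0.26, 0, 0, 0, 0, 0, 0, -0.28, 0, 0, 0, 0]'

```text
t: 5.0
position: [0.4141, -0.3207, 0.301]
tcp_rot: [3.138, -0.004, -0.089]
contact_force: [0.1, 0.6, -4.5]
gripper_width: 0.012
gripper_force: 40.0
```

```bash
python3 -c "
from h import *
rel([.456,.111,.30],down(45.8))"
```

```text
shift [ 0.0032 -0.4338 -0.0006] rot [  0.31  -0.14 -50.91] F [ 0.1  0.6 -4.5]
```

>>> play_rows --plan '[0.003, -0.434, 0, 0.3, 0, -50.9, 0, 0.003, -0.434, 0, 0.3, 0, -50.9, 0, 0.003, -0.434, 0, 0.3, 0, -50.9, 0, 0.003, -0.434, 0, 0.3, 0, -50.9, 0, 0.003, -0.434, 0, 0.3, 0, -50.9, 0, 0.003, -0.434, 0, 0.3, 0, -50.9, 0, 0.003, -0.434, 0, 0.3, 0, -50.9, 0, 0.003, -0.434, 0, 0.3, 0, -50.9, 0, 0.003, -0.434, 0, 0.3, 0, -50.9, 0, 0.003, -0.434, 0, 0.3, 0, -50.9, 0]'

```text
t: 6.25
position: [0.4548, 0.1107, 0.297]
tcp_rot: [-3.137, -0.001, 0.797]
contact_force: [0.4, -0.5, -4.4]
gripper_width: 0.0113
gripper_force: 40.0
```

```bash
cat > d.py <<'E'
from fit import *
np.set_printoptions(precision=4,suppress=True)
c=shot('wrist'); T=toolT(); print(T, telemetry.sense()['contact_force'])
for t in ['nest','lightbox','knob_grip','yellow_grip']: print(t,[(np.round(d['at'],1),round(d['p'],2)) for d in landmark_of(t,c)[:3]])
o=c['img'].copy()
p=[.5263,.1826,2.3709]; N=Tz(p)
def nl(pts): return np.array(pts)/1000.@NESTR.T+[0,0,.08]
def draw(pts,col):
    q=proj(c,nl(pts)@N[:3,:3].T+N[:3,3]); cv2.polylines(o,[np.round(q*16).astype(np.int32)],True,col,1,shift=4)
draw([[-78,-174,0],[78,-174,0],[78,98,0],[-78,98,0]],(255,0,255))
draw([[-69,-89,12],[69,-89,12],[69,89,12],[-69,89,12]],(255,0,255))
draw([[-56,-76,0],[56,-76,0],[56,76,0],[-56,76,0]],(0,255,255))
import pickle; pickle.dump({k:c[k] for k in c},open('nest1.pkl','wb'))
cv2.imwrite('pics/w2.png',cv2.resize(o,(784,588),interpolation=cv2.INTER_CUBIC)[...,::-1])
E
python3 d.py
```

```text
[[ 0.6992  0.715  -0.0024  0.4549]
 [ 0.715  -0.6992  0.0042  0.1106]
 [ 0.0013 -0.0046 -1.      0.2972]
 [ 0.      0.      0.      1.    ]] [ 0.0373 -0.6786 -5.1512]
nest [(array([278.4, 106.6]), 0.79)]
lightbox [(array([279.2, 110.5]), 0.61)]
knob_grip [(array([501. , 133.7]), 0.65)]
yellow_grip [(array([275. , 273.5]), 0.72)]
```

View pics/w2.png

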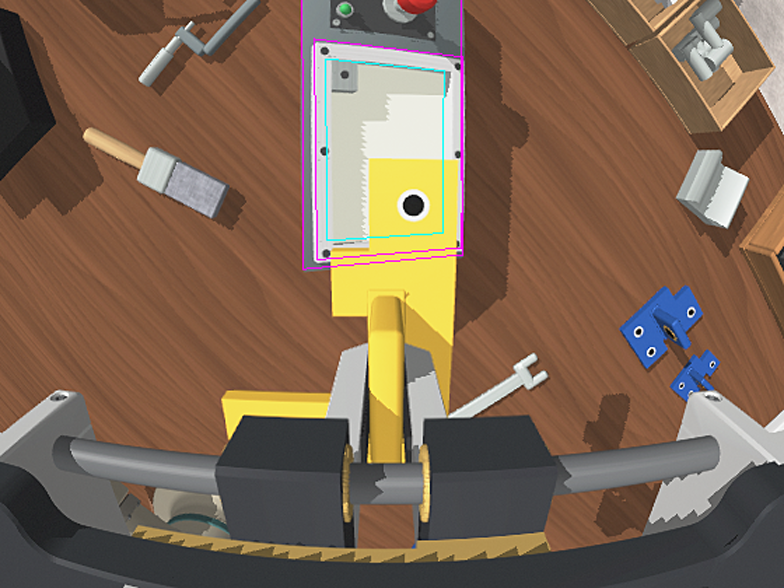

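The nest outline overlays closely: rim corners at about (314,40) and (462,60) in the view. Yellow is held square in the gripper. Next I refine the nest by edges and yellow's pose in the hand.

```bash
cat > ref.py <<'E'
from fit import *
def nl(pts): return np.array(pts,float)/1000.@NESTR.T+[0,0,.08]
def seg(a,b,n=60): return np.linspace(a,b,n)
RECT=lambda x,y0,y1,z:[seg([-x,y0,z],[x,y0,z]),seg([x,y0,z],[x,y1,z]),seg([x,y1,z],[-x,y1,z]),seg([-x,y1,z],[-x,y0,z])]
LINES=RECT(69,-89,89,12)+RECT(56,-76,76,12)+RECT(78,-174,98,0)
def edge_fit(views,p0,sig=(4,2,1)):
    p=np.array(p0)
    for s in sig:
        G=[]
        for c,ok in views:
            g=cv2.cvtColor(c['img'],cv2.COLOR_RGB2LAB).astype(np.float32); g=cv2.GaussianBlur(g,(0,0),s)
            gx=cv2.Sobel(g,-1,1,0);gy=cv2.Sobel(g,-1,0,1); m=np.sqrt((gx**2+gy**2).sum(2)); m=np.minimum(m,np.percentile(m,97))
            m=m*cv2.erode(ok.astype(np.uint8),np.ones((9,9))); G.append((c,m/m.mean(),ok))
        P=nl(np.concatenate(LINES))
        def f(p):
            N=Tz(p); e=0
            for c,m,ok in G:
                q=proj(c,P@N[:3,:3].T+N[:3,3]).astype(np.float32)
                e-=cv2.remap(m,q[:,0].reshape(-1,1).copy(),q[:,1].reshape(-1,1).copy(),cv2.INTER_LINEAR,borderValue=0).mean()
            return e
        r=minimize(f,p,method='Nelder-Mead',options=dict(initial_simplex=np.array([p]+[p+d for d in np.diag([.004,.004,.03])*s/2]),xatol=1e-5,fatol=1e-6,maxfev=300)); p=r.x
    return p,r.fun
def notyel(c): return cv2.dilate(colmask(c,'y',(0,560,0,420)).astype(np.uint8),np.ones((5,5)))==0
def hand_fit(c,parts,kind,T,B0,vmax):
    """refine in-hand pose B0 (tool->bracket) by shift along tool x,z and turn about tool y (mm,mm,deg)"""
    m=colmask(c,kind,(0,560,0,vmax)); n,l,st,_=cv2.connectedComponentsWithStats(m.astype(np.uint8)); m=l==(1+st[1:,4].argmax())
    m=cv2.resize(m.astype(np.float32),None,fx=S,fy=S,interpolation=cv2.INTER_LINEAR)>.5
    def D(v):
        d=np.eye(4); d[:3,3]=[v[0]/1e3,0,v[1]/1e3]; d[:3,:3]=R.from_rotvec([0,np.radians(v[2]),0]).as_matrix(); 
        g=np.eye(4); g[2,3]=-.019; return g@d@np.linalg.inv(g)@B0
    def f(v):
        r=render(c,parts,T@D(v))>0; r[vmax*S:]=0; return 1-(r&m).sum()/(r|m).sum()
    r=minimize(f,[0,0,0],method='Nelder-Mead',options=dict(initial_simplex=np.array([[0,0,0],[3,0,0],[0,3,0],[0,0,3]]),maxfev=120,xatol=.02,fatol=1e-5)); 
    return D(r.x),r.x,r.fun,f([0,0,0])
E
cat > e.py <<'E'
from ref import *; import pickle
np.set_printoptions(precision=4,suppress=True)
w=pickle.load(open('nest1.pkl','rb')); T=w['pose_w']@np.linalg.inv(w['mount'])
ok=notyel(w); ok[235:]=False
t=shot('top'); s=shot('side'); full=np.ones((420,560),bool)
p0=[.5263,.1826,2.3709]
okt=notyel(t); oks=notyel(s)
for v in ([(w,ok)],[(t,okt)],[(s,oks)],[(w,ok),(t,okt),(s,oks)]): print(edge_fit(v,p0))
# yellow in hand at grasp
Tg=np.eye(4); Tg[:3,:3]=R.from_euler('xyz',[3.1416,0,-.0905]).as_matrix(); Tg[:3,3]=[.4136,-.3205,.0179]
B0=np.linalg.inv(Tg)@Tz([.4125,-.3212,1.4803]); B0[1,3]=0
print(B0); B,*x=hand_fit(w,YEL,'y',T,B0,235); print(x); print(B)
np.save('By.npy',B)
E
python3 e.py
```

```text
(array([0.5349, 0.1886, 2.3779]), np.float64(-4.984206676483154))
(array([0.5315, 0.196 , 2.2735]), np.float64(-2.319709539413452))
(array([0.5221, 0.1713, 2.3519]), np.float64(-3.816788673400879))
(array([0.535 , 0.1885, 2.3779]), np.float64(-10.163270950317383))
[[-0.     -1.      0.     -0.001 ]
 [-1.      0.     -0.      0.    ]
 [ 0.     -0.     -1.      0.0179]
 [ 0.      0.      0.      1.    ]]
[array([ 0.0372, -0.5644,  0.1696]), np.float64(0.07446733802441041), np.float64(0.07544168367706061)]
[[-0.     -1.     -0.003  -0.0009]
 [-1.      0.     -0.      0.    ]
 [ 0.      0.003  -1.      0.0173]
 [ 0.      0.      0.      1.    ]]
```

```bash
cat > e2.py <<'E'
from ref import *; import pickle
np.set_printoptions(precision=4,suppress=True)
w=pickle.load(open('nest1.pkl','rb')); ok=notyel(w); ok[235:]=False
for d in np.arange(-12,13,4)/1e3:
  for sg in ((1.5,),):
    N=Tz([.5263,.1826,2.3709]); q=N[:3,3]+N[:3,1]*d; print(d,*edge_fit([(w,ok)],[q[0],q[1],2.3709],sg))
o=w['img'].copy()
for p,col in (([.5263,.1826,2.3709],(255,0,255)),([.535,.1886,2.3779],(0,255,0))):
    N=Tz(p)
    for L in LINES:
        q=proj(w,nl(L)@N[:3,:3].T+N[:3,3])*3; cv2.polylines(o if 0 else o,[],False,col) if 0 else None
big=cv2.resize(w['img'][0:200,190:350],None,fx=3,fy=3,interpolation=cv2.INTER_CUBIC)
A=big.copy()
for p,im in (([.5263,.1826,2.3709],big),([.535,.1886,2.3779],A)):
    N=Tz(p)
    for L in LINES:
        q=(proj(w,nl(L)@N[:3,:3].T+N[:3,3])-[190,0]+.5)*3; cv2.polylines(im,[np.round(q*16).astype(np.int32)],False,(255,0,255),1,shift=4)
cv2.imwrite('pics/n.png',np.hstack([big,A])[:,:800*2][...,::-1] if 0 else cv2.resize(np.hstack([big,A]),(800,500),interpolation=cv2.INTER_AREA)[...,::-1])
E
python3 e2.py
```

```text
-0.012 [0.5352 0.1881 2.3779] -4.889222621917725
-0.008 [0.533  0.1909 2.3597] -4.776101589202881
-0.004 [0.5327 0.1905 2.356 ] -4.790022850036621
0.0 [0.5263 0.1788 2.379 ] -5.041962146759033
0.004 [0.5239 0.1816 2.3621] -4.887835502624512
0.008 [0.5239 0.1816 2.3621] -4.887295722961426
0.012 [0.5259 0.1791 2.3928] -4.68284797668457
```

View pics/n.png

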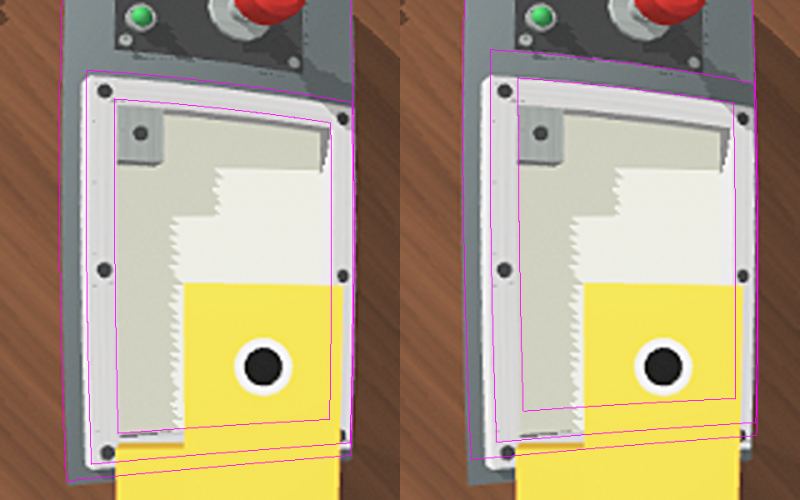

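```bash
cat > e3.py <<'E'
from ref import *; import pickle
from scipy.optimize import least_squares
np.set_printoptions(precision=4,suppress=True)
w=pickle.load(open('nest1.pkl','rb')); T=w['pose_w']@np.linalg.inv(w['mount'])
u=np.array([[83,75],[85,468],[352,103]])/2.5+[190,0]-.5
P=nl([[69,-89,12],[69,89,12],[-69,-89,12]])
f=lambda p:(proj(w,P@Tz(p)[:3,:3].T+Tz(p)[:3,3])-u).ravel()
r=least_squares(f,[.5263,.1826,2.3709],x_scale=[.01,.01,.05]); print(r.x,r.fun)
print('prior',f([.5263,.1826,2.3709]))
B=np.load('By.npy')
m=colmask(w,'y',(0,560,0,235)); n,l,st,_=cv2.connectedComponentsWithStats(m.astype(np.uint8)); m=l==(1+st[1:,4].argmax())
m=cv2.resize(m.astype(np.float32),None,fx=S,fy=S)>.5
def g(v):
    D=np.eye(4);D[:3,3]=[v[0]/1e3,v[1]/1e3,v[2]/1e3];D[:3,:3]=R.from_rotvec([0,0,np.radians(v[3])]).as_matrix(); q=render(w,YEL,T@D@B)>0;q[235*S:]=0; return 1-(q&m).sum()/(q|m).sum()
x=minimize(g,[0]*4,method='Nelder-Mead',options=dict(initial_simplex=np.vstack([np.zeros(4),np.eye(4)*2]),maxfev=200)); print('hand x,y,z,yaw',x.x,x.fun,g([0]*4))
for t in ('knob_grip',): print(landmark_of(t,w)[:1] if 0 else '')
E
python3 e3.py
```

```text
[0.5239 0.1824 2.366 ] [ 0.2291 -0.6971  0.6607 -0.3026 -1.1231  1.1482]
prior [ 1.3152 -2.0416  2.4136 -1.6741 -0.2283 -0.3729]
hand x,y,z,yaw [-0.0429  0.1359  0.0525  0.1174] 0.07092663005210531 0.07446733802441041
```

```bash
cat > tgt.py <<'E'
from ref import *; import sys
np.set_printoptions(precision=4,suppress=True)
NP=np.load('nest.npy') if __import__('os').path.exists('nest.npy') else np.array([.524,.182,2.364])
def nestT():
    N=Tz(NP); M=np.eye(4); M[:3,:3]=NESTR; M[2,3]=.08; return N@M
BY=np.array([[0,-1,0,-.0009],[-1,0,0,0],[0,0,-1,.0173],[0,0,0,1.]])
def goal(home,B,dz,dx=0,dy=0):
    H=np.eye(4); H[:3,3]=np.array([home[0]+dx,home[1]+dy,dz])/1e3
    return nestT()@H@np.linalg.inv(B)
YH,BH=(-25,12),(23,-17)
def where(home,B):
    H=np.linalg.inv(nestT())@toolT()@B; e=H[:3,3]*1e3-[home[0],home[1],0]
    print('err in nest mm',np.round(e,2),'rot deg',np.round(R.from_matrix(H[:3,:3]).as_rotvec(degrees=True),2),'F nest',np.round(nestT()[:3,:3].T@telemetry.sense()['contact_force'],1))
E
python3 -c "
from tgt import *
G=goal(YH,BY,80); print(G); rel(G[:3,3],G[:3,:3]); where(YH,BY)"
```

```text
[[ 0.7016  0.6458 -0.3012  0.5617]
 [ 0.7126 -0.6358  0.2965  0.1293]
 [ 0.     -0.4226 -0.9063  0.1576]
 [ 0.      0.      0.      1.    ]]
shift [0.087  0.0644 0.1398] rot [24.74 -0.07  0.28] F [-0.8 -0.7 -4. ]
err in nest mm [109.29  87.52 181.58] rot deg [-0.07 24.74  0.28] F nest [-1.6  1.1 -3.7]
```

>>> play_rows --plan '[0.087, 0.064, 0.04, 12, 0, 0, 0, 0.087, 0.064, 0.06, 24.7, 0, 0.3, 0, 0.087, 0.064, 0.09, 24.7, 0, 0.3, 0, 0.087, 0.0645, 0.12, 24.7, 0, 0.3, 0, 0.087, 0.0645, 0.14, 24.7, 0, 0.3, 0, 0.087, 0.0645, 0.14, 24.7, 0, 0.3, 0, 0.087, 0.0645, 0.14, 24.7, 0, 0.3, 0]'

```text
t: 7.48
position: [0.5626, 0.1298, 0.1582]
tcp_rot: [-2.708, -0.002, 0.794]
contact_force: [-0.3, -0.4, -3.5]
gripper_width: 0.0113
gripper_force: 40.0
```

```bash
cat > f.py <<'E'
from tgt import *; import pickle
where(YH,BY); c=shot('wrist'); pickle.dump(c,open('n2.pkl','wb'))
ok=notyel(c); 
N=Tz(NP); o=c['img'].copy()
big=cv2.resize(o,(800,600),interpolation=cv2.INTER_CUBIC); k=800/560
for L in LINES:
    q=(proj(c,nl(L)@N[:3,:3].T+N[:3,3])+.5)*k; cv2.polylines(big,[np.round(q*16).astype(np.int32)],False,(255,0,255),1,shift=4)
cv2.imwrite('pics/w3.png',big[...,::-1])
E
python3 f.py
```

```text
err in nest mm [-0.1  -1.01 80.67] rot deg [-0.11  0.14  0.08] F nest [-1.6  0.5 -3.2]
```

View pics/w3.png

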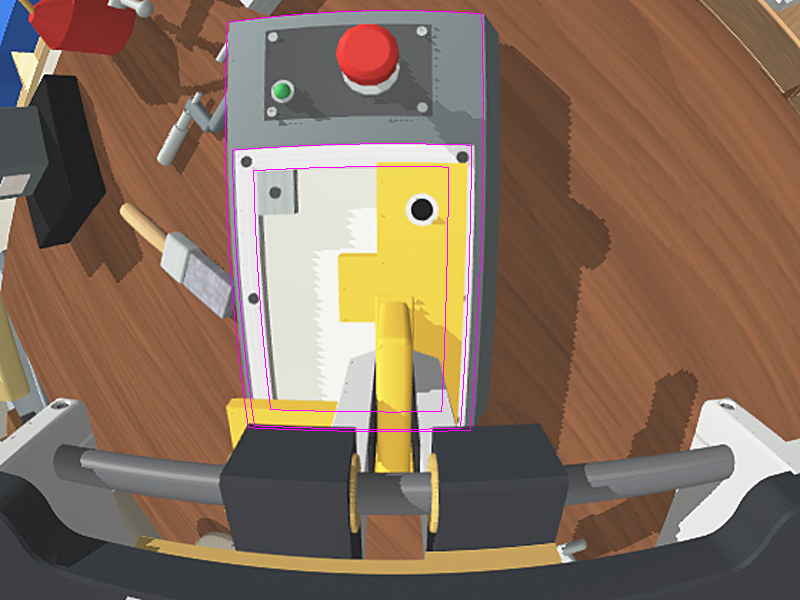

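The overlay now follows the box and rim closely: box corners at (229,20) and (486,13), rim corners at (233,150) and (473,144). One fine refinement, then lower.

```bash
cat > g.py <<'E'
from tgt import *; import pickle
c=pickle.load(open('n2.pkl','rb')); ok=notyel(c); ok[280:]=False; ok[225:,225:340]=False
for s in ((1.5,),(1.5,.8),(1,)): print(edge_fit([(c,ok)],NP,s))
p,e=edge_fit([(c,ok)],NP,(1.5,.8))
G=goal(YH,BY,30); rel(G[:3,3],G[:3,:3])
import tgt; tgt.NP=p; G=goal(YH,BY,30); rel(G[:3,3],G[:3,:3]); where(YH,BY)
E
python3 g.py
```

```text
(array([0.5259, 0.1791, 2.3695]), np.float64(-5.210781574249268))
(array([0.5258, 0.1792, 2.3709]), np.float64(-6.127948760986328))
(array([0.5258, 0.1792, 2.3698]), np.float64(-5.900618553161621))
shift [-0.0012 -0.0001  0.051 ] rot [ 0.18 -0.13  0.1 ] F [ 0.   0.3 -3.7]
shift [-0.0016  0.0029  0.0496] rot [ 0.18 -0.3  -0.26] F [ 0.   0.3 -3.7]
err in nest mm [ 3.01 -1.46 79.61] rot deg [-0.3   0.18 -0.26] F nest [-1.4 -0.2 -3.4]
```

```bash
cat > k.py <<'E'
from tgt import *; import pickle
c=pickle.load(open('n2.pkl','rb')); ok=notyel(c); ok[280:]=False; ok[225:,225:340]=False
g=cv2.GaussianBlur(cv2.cvtColor(c['img'],cv2.COLOR_RGB2LAB).astype(np.float32),(0,0),.7)
m=np.sqrt((cv2.Sobel(g,-1,1,0)**2+cv2.Sobel(g,-1,0,1)**2).sum(2))*cv2.erode(ok.astype(np.uint8),np.ones((5,5)))
names=[a+b for a in('outer ','inner ','box ') for b in('-y','+x','+y','-x')]
AX=np.array([[0,-1,0],[1,0,0],[0,1,0],[-1,0,0]])
for P in ([.524,.182,2.364],[.5258,.1792,2.3709]):
    N=Tz(P); print(P)
    for i,L in enumerate(LINES):
        off=np.arange(-6,6.1,.5); v=[]
        for d in off:
            q=proj(c,nl(L+AX[i%4]*d)@N[:3,:3].T+N[:3,3]).astype(np.float32)
            v.append(cv2.remap(m,q[:,0].reshape(-1,1).copy(),q[:,1].reshape(-1,1).copy(),1,borderValue=0).mean())
        v=np.array(v); 
        pk=[j for j in range(1,len(v)-1) if v[j]>v[j-1] and v[j]>=v[j+1] and v[j]>.4*v.max()]
        print(names[i],[(off[j],int(v[j])) for j in pk])
E
python3 k.py
```

```text
[0.524, 0.182, 2.364]
outer -y [(np.float64(-0.5), 275)]
outer +x [(np.float64(-2.0), 232), (np.float64(2.5), 144)]
outer +y []
outer -x [(np.float64(2.5), 205)]
inner -y [(np.float64(-1.5), 44), (np.float64(-0.5), 43)]
inner +x [(np.float64(-5.5), 268), (np.float64(-2.5), 286)]
inner +y []
inner -x []
box -y [(np.float64(-0.5), 201)]
box +x [(np.float64(-2.0), 153)]
box +y []
box -x [(np.float64(-4.5), 145), (np.float64(2.0), 102)]
[0.5258, 0.1792, 2.3709]
outer -y [(np.float64(0.0), 277)]
outer +x [(np.float64(0.5), 231), (np.float64(5.0), 142)]
outer +y []
outer -x [(np.float64(-0.5), 204)]
inner -y [(np.float64(0.5), 45)]
inner +x [(np.float64(-3.0), 268), (np.float64(0.0), 286)]
inner +y []
inner -x []
box -y [(np.float64(0.0), 200)]
box +x [(np.float64(-4.5), 165), (np.float64(0.0), 153)]
box +y []
box -x [(np.float64(-0.5), 103)]
```

The second estimate fits every edge, so I use it.

```bash
python3 -c "
import numpy as np; np.save('nest.npy',[.5258,.1792,2.3708])
from tgt import *
import pickle
c=pickle.load(open('n2.pkl','rb')); T=c['pose_w']@np.linalg.inv(c['mount'])
m=colmask(c,'y',(0,560,0,225)); m[:, :235]=0
n,l,st,_=cv2.connectedComponentsWithStats(m.astype(np.uint8)); m=l==(1+st[1:,4].argmax())
m=cv2.resize(m.astype(np.float32),None,fx=S,fy=S)>.5
def g(v):
    D=np.eye(4);D[:3,3]=np.array(v[:3])/1e3;D[:3,:3]=R.from_rotvec([0,np.radians(v[4]),np.radians(v[3])]).as_matrix(); q=render(c,YEL,T@D@BY)>0;q[225*S:]=0;q[:,:235*S]=0; return 1-(q&m).sum()/(q|m).sum()
x=minimize(g,[0]*5,method='Nelder-Mead',options=dict(initial_simplex=np.vstack([np.zeros(5),np.eye(5)*2]),maxfev=300)); print('hand x,y,z,yaw,pitch',x.x,x.fun,g([0]*5))
G=goal(YH,BY,20); rel(G[:3,3],G[:3,:3]); where(YH,BY)"
```

```text
hand x,y,z,yaw,pitch [ 0.001   1.0219  0.4709 -0.352  -0.427 ] 0.06428171305355401 0.0850785241248817
shift [-0.0017  0.0029  0.0596] rot [ 0.18 -0.29 -0.25] F [ 0.   0.3 -3.7]
err in nest mm [ 3.02 -1.46 79.6 ] rot deg [-0.29  0.18 -0.25] F nest [-1.4 -0.2 -3.4]
```

>>> play_rows --plan '[-0.0017, 0.0022, 0.015, 0.2, 0, -0.1, 0, -0.0017, 0.0022, 0.03, 0.2, 0, -0.1, 0, -0.0017, 0.0022, 0.045, 0.2, 0, -0.1, 0, -0.0017, 0.0022, 0.056, 0.2, 0, -0.1, 0, -0.0017, 0.0022, 0.06, 0.2, 0, -0.1, 0, -0.0017, 0.0022, 0.06, 0.2, 0, -0.1, 0]'

```text
t: 8.28
position: [0.5439, 0.1453, 0.1018]
tcp_rot: [-2.702, -0.002, 0.796]
contact_force: [-0.4, 0.3, -4.4]
gripper_width: 0.0122
gripper_force: 40.0
```

```bash
cat > chk.py <<'E'
from tgt import *
import sys
which=sys.argv[1]; B,H=(BY,YH) if which=='y' else (np.load('BB.npy'),BH)
where(H,B)
print('nest axes in tool cols',np.round(toolT()[:3,:3].T@nestT()[:3,:3],3).tolist())
E
python3 chk.py y
```

```text
err in nest mm [ 1.12  0.6  17.96] rot deg [-0.19 -0.17 -0.19] F nest [-1.4  0.1 -4.2]
nest axes in tool cols [[-0.003, -1.0, 0.003], [-1.0, 0.003, -0.003], [0.003, -0.003, -1.0]]
```

>>> play_rows --plan '[0.0005, 0.0004, 0.003, 0, 0, -0.2, 0, 0.0005, 0.0004, 0.006, 0, 0, -0.2, 0, 0.0005, 0.0004, 0.008, 0, 0, -0.2, 0, 0.0005, 0.0004, 0.01, 0, 0, -0.2, 0, 0.0005, 0.0004, 0.012, 0, 0, -0.2, 0, 0.0005, 0.0004, 0.012, 0, 0, -0.2, 0]'

```text
t: 9.02
position: [0.5407, 0.1489, 0.0908]
tcp_rot: [-2.702, -0.003, 0.799]
contact_force: [-0.6, -0.9, -4.0]
gripper_width: 0.0117
gripper_force: 40.0
```

```bash
python3 chk.py y
```

```text
err in nest mm [0.81 0.21 5.97] rot deg [-0.19 -0.17 -0.  ] F nest [-1.9  1.  -3.5]
nest axes in tool cols [[-0.0, -1.0, 0.003], [-1.0, 0.0, -0.003], [0.003, -0.003, -1.0]]
```

>>> play_rows --plan '[0, 0, 0.002, 0, 0, 0, 0, 0, 0, 0.004, 0, 0, 0, 0, 0, 0, 0.005, 0, 0, 0, 0, 0, 0, 0.006, 0, 0, 0, 0, 0, 0, 0.007, 0, 0, 0, 0, 0, 0, 0.007, 0, 0, 0, 0]'

```text
t: 9.78
position: [0.5392, 0.1507, 0.0856]
tcp_rot: [-2.703, -0.004, 0.799]
contact_force: [1.4, -1.7, 4.0]
gripper_width: 0.0117
gripper_force: 40.0
```

```bash
python3 chk.py y
```

```text
err in nest mm [ 0.7  -0.03  0.25] rot deg [-0.23 -0.1   0.03] F nest [-0.3  0.2  4.6]
nest axes in tool cols [[0.001, -1.0, 0.004], [-1.0, -0.001, -0.002], [0.002, -0.004, -1.0]]
```

Floor contact came at z≈0, so I press lightly, release and retreat.

>>> play_rows --plan '[0, 0, 0.001, 0, 0, 0, 0, 0, 0, 0.001, 0, 0, 0, 0.02, 0, 0, 0.001, 0, 0, 0, 0.034, 0, 0, 0.0, 0, 0, 0, 0.034, 0, 0, -0.03, 0, 0, 0, 0.034, 0, 0, -0.08, 0, 0, 0, 0.034, 0, 0, -0.14, 0, 0, 0, 0.034, 0, 0, -0.2, 0, 0, 0, 0.034, 0, 0, -0.2, 0, 0, 0, 0.034]'

```text
t: 10.9
position: [0.6022, 0.09, 0.2693]
tcp_rot: [-2.71, -0.009, 0.797]
contact_force: [0.1, -0.2, -0.5]
gripper_width: 0.0341
gripper_force: 0.0
```

```bash
cat > m.py <<'E'
from tgt import *; import pickle
c=shot('wrist'); pickle.dump(c,open('n3.pkl','wb'))
p,e=edge_fit([(c,notyel(c))],NP,(1.5,.8)); print('nest',p,e)
m=colmask(c,'y',(0,560,0,420)); n,l,st,_=cv2.connectedComponentsWithStats(m.astype(np.uint8)); m=l==(1+st[1:,4].argmax())
m=cv2.resize(m.astype(np.float32),None,fx=S,fy=S)>.5
import tgt; tgt.NP=p; N=nestT()
def g(v):
    D=np.eye(4);D[:3,3]=[(YH[0]+v[0])/1e3,(YH[1]+v[1])/1e3,v[2]/1e3];D[:3,:3]=R.from_rotvec(np.radians([v[4],v[5],v[3]])).as_matrix(); q=render(c,YEL,N@D)>0; return 1-(q&m).sum()/(q|m).sum()
x=minimize(g,[0]*6,method='Nelder-Mead',options=dict(initial_simplex=np.vstack([np.zeros(6),np.eye(6)*2]),maxfev=400)); print('yellow rel home x,y,z,yaw,rx,ry',x.x,x.fun,g([0]*6))
cv2.imwrite('pics/w4.png',c['img'][...,::-1])
rel([.6415,-.18,.26],down(89))
E
python3 m.py
```

```text
nest [0.5252 0.1797 2.3683] -4.760019779205322
yellow rel home x,y,z,yaw,rx,ry [-0.2486  0.6384 -4.2606 -0.1295  3.3473  1.0336] 0.0989661892126964 0.11273993858440301
shift [-0.1651  0.2004 -0.0869] rot [-23.66  -9.74 -42.52] F [-0.2  0.6  0.7]
```

View pics/w4.png

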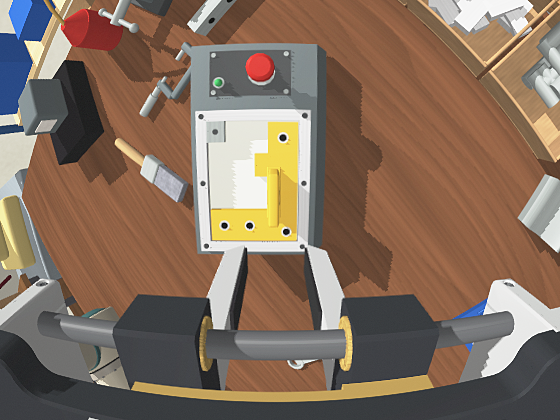

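Yellow is in the nest along the low and +y walls, flat, at about (255,190). Next I go over blue.

>>> play_rows --plan '[-0.165, 0.2, -0.087, -23.7, -9.7, -42.5, 0.05, -0.165, 0.2, -0.087, -23.7, -9.7, -42.5, 0.05, -0.165, 0.2, -0.087, -23.7, -9.7, -42.5, 0.05, -0.165, 0.2, -0.087, -23.7, -9.7, -42.5, 0.05, -0.165, 0.2, -0.087, -23.7, -9.7, -42.5, 0.05, -0.165, 0.2, -0.087, -23.7, -9.7, -42.5, 0.05, -0.165, 0.2, -0.087, -23.7, -9.7, -42.5, 0.05, -0.165, 0.2, -0.087, -23.7, -9.7, -42.5, 0.05]'

```text
t: 11.95
position: [0.6406, -0.1777, 0.2581]
tcp_rot: [-3.137, -0.002, 1.555]
contact_force: [-0.3, 0.3, 0.4]
gripper_width: 0.0499
gripper_force: 0.0
```

```bash
cat > n.py <<'E'
from fit import *
np.set_printoptions(precision=4,suppress=True)
c=shot('wrist'); g=proj(c,[.6415,-.18,.006])[0].astype(int); print(toolT()[:3,3],g)
m=colmask(c,'b',(max(0,g[0]-85),g[0]+85,max(0,g[1]-75),g[1]+75))
n,l,st,ce=cv2.connectedComponentsWithStats(m.astype(np.uint8)); print(st[st[:,4]>200],ce[st[:,4]>200])
k=min([i for i in range(1,n) if st[i,4]>400],key=lambda i:np.hypot(*(ce[i]-g))); m=l==k
m=cv2.morphologyEx(m.astype(np.uint8),cv2.MORPH_CLOSE,np.ones((5,5)))>0
for sc in (True,False):
    p,e=iou_fit([(c,m)],BLU,[.6415,-.18,1.5525],sc); print(p,np.degrees(p[2]),e)
np.save('blue.npy',p); rel([p[0],p[1],.036-.0188],down(np.degrees(p[2])))
E
python3 n.py
```

```text
[ 0.6407 -0.1778  0.2583] [277 185]
[[     0      0    560    420 231477]
 [   240    163     79     53   3283]
 [   253    247     53     13    440]] [[279.5456 209.6988]
 [276.4024 189.427 ]
 [278.6364 254.675 ]]
[ 0.6395 -0.1814  1.5479  0.9909] 88.6867358013474 0.08861301369863017
[ 0.6395 -0.1815  1.544 ] 88.46639603418872 0.09922930333743696
shift [-0.004  -0.0002  0.2411] rot [-0.23 -0.08  0.61] F [ 0.1  0.  -0. ]
```

>>> play_rows --plan '[-0.004, 0, 0.06, -0.2, -0.1, 0.6, 0.05, -0.004, 0, 0.12, -0.2, -0.1, 0.6, 0.05, -0.004, 0, 0.17, -0.2, -0.1, 0.6, 0.05, -0.004, 0, 0.21, -0.2, -0.1, 0.6, 0.05, -0.004, 0, 0.23, -0.2, -0.1, 0.6, 0.05, -0.004, 0, 0.241, -0.2, -0.1, 0.6, 0.05, -0.004, 0, 0.241, -0.2, -0.1, 0.6, 0.05, -0.004, 0, 0.241, -0.2, -0.1, 0.6, 0.02, -0.004, 0, 0.241, -0.2, -0.1, 0.6, 0.0, -0.004, 0, 0.241, -0.2, -0.1, 0.6, 0.0, -0.004, 0, 0.241, -0.2, -0.1, 0.6, 0.0]'

```text
t: 13.38
position: [0.6397, -0.1831, 0.0183]
tcp_rot: [3.14, 0.001, 1.543]
contact_force: [-0.4, 0.5, -0.6]
gripper_width: 0.0136
gripper_force: 0.0
```

>>> play_rows --plan '[0, 0, -0.02, 0, 0, 0, 0, 0, 0, -0.07, 0, 0, 0, 0, 0, 0, -0.13, 0, 0, 0, 0, 0, 0, -0.19, 0, 0, 0, 0, 0, 0, -0.25, 0, 0, 0, 0, 0, 0, -0.25, 0, 0, 0, 0]'

```text
t: 14.12
position: [0.6418, -0.1835, 0.2736]
tcp_rot: [3.131, 0.005, 1.543]
contact_force: [0.7, -0.3, -3.6]
gripper_width: 0.0117
gripper_force: 40.0
```

```bash
cat > q.py <<'E'
from tgt import *
c=shot('wrist'); T=toolT()
B0=np.array([[1,0,0,.0],[0,-1,0,0],[0,0,-1,.0175],[0,0,0,1.]])
V=300
m=colmask(c,'b',(150,420,0,V)); n,l,st,ce=cv2.connectedComponentsWithStats(m.astype(np.uint8)); print(st[st[:,4]>300])
k=1+st[1:,4].argmax(); m=(l==k)
V=240; m[V:]=0
m=cv2.resize(m.astype(np.float32),None,fx=S,fy=S)>.5
def g(v):
    D=np.eye(4);D[:3,3]=np.array(v[:3])/1e3;D[:3,:3]=R.from_rotvec([0,np.radians(v[4]),np.radians(v[3])]).as_matrix(); q=render(c,BLU,T@D@B0)>0;q[V*S:]=0; return 1-(q&m).sum()/(q|m).sum()
x=minimize(g,[0]*5,method='Nelder-Mead',options=dict(initial_simplex=np.vstack([np.zeros(5),np.eye(5)*2]),maxfev=300)); print('hand x,y,z,yaw,pitch',x.x,x.fun,g([0]*5))
cv2.imwrite('pics/w5.png',c['img'][...,::-1]); print(T[:3,3],telemetry.sense()['gripper_width'],telemetry.sense()['contact_force'])
B0[0,3]=x.x[0]/1e3; np.save('BB.npy',B0); G=goal(BH,B0,140); print(G); rel(G[:3,3],G[:3,:3])
E
python3 q.py
```

```text
[[     0      0    560    420 223729]
 [   195    200    172    100  11471]]
hand x,y,z,yaw,pitch [-0.1824  1.3592 -0.937   0.2288 -0.3805] 0.08462151210445501 0.11457524940671004
[ 0.64   -0.1829  0.2697] 0.011799900599959473 [ 0.4104 -0.3115 -4.3861]
[[-0.6501  0.6967 -0.3032  0.5703]
 [ 0.6314  0.7174  0.2944  0.1597]
 [ 0.4226  0.     -0.9063  0.2325]
 [ 0.      0.      0.      1.    ]]
shift [ 0.3406 -0.0793  0.0359] rot [ 10.5   23.78 -46.62] F [ 0.4 -0.3 -4.4]
```

```bash
cat > q2.py <<'E'
from tgt import *
c=shot('wrist'); T=toolT()
B0=np.array([[1,0,0,.0],[0,-1,0,0],[0,0,-1,.0175],[0,0,0,1.]])
h=cv2.cvtColor(c['img'],cv2.COLOR_RGB2HSV)
ev=(h[...,1]>70); ev[300:]=0; ev=cv2.erode(ev.astype(np.uint8),np.ones((3,3)))
m=colmask(c,'b',(150,420,0,300)); n,l,st,ce=cv2.connectedComponentsWithStats(m.astype(np.uint8)); m=(l==1+st[1:,4].argmax())
m=cv2.morphologyEx(m.astype(np.uint8),cv2.MORPH_CLOSE,np.ones((3,3)))
up=lambda a:cv2.resize(a.astype(np.float32),None,fx=S,fy=S)>.5
m,ev=up(m),up(ev); m&=ev
def g(v):
    D=np.eye(4);D[:3,3]=np.array(v[:3])/1e3;D[:3,:3]=R.from_rotvec([0,np.radians(v[4]),np.radians(v[3])]).as_matrix(); q=(render(c,BLU,T@D@B0)>0)&ev; return 1-(q&m).sum()/(q|m).sum()
for x0 in ([0]*5,[2,0,0,0,0],[-2,0,2,0,0]):
    x=minimize(g,x0,method='Nelder-Mead',options=dict(initial_simplex=np.vstack([x0,np.array(x0)+np.eye(5)*1.5]),maxfev=300)); print('hand x,y,z,yaw,pitch',x.x,x.fun,g([0]*5))
E
python3 q2.py
```

```text
hand x,y,z,yaw,pitch [ 0.0848  0.891  -0.5482  0.1427  0.1801] 0.00920886439315649 0.02057203644287353
hand x,y,z,yaw,pitch [ 0.099   1.0179 -0.2312  0.1373  0.4188] 0.009367883019062773 0.02057203644287353
hand x,y,z,yaw,pitch [-0.3359  0.9668  0.1153  0.153   1.7061] 0.010519787766727129 0.02057203644287353
```

View pics/w5.png

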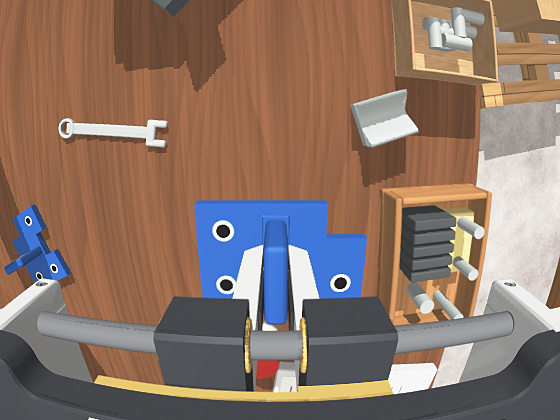

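Blue is held squarely with both big holes visible, and the in-hand offset is about 0. The camera bias is about 1 mm along tool y, so I correct the nest for it and go above.

```bash
python3 -c "
import numpy as np; np.save('nest.npy',[.5252,.1798,2.3695])
B=np.array([[1,0,0,.0003],[0,-1,0,0],[0,0,-1,.0172],[0,0,0,1.]]);np.save('BB.npy',B)
from tgt import *
G=goal(BH,B,110); rel(G[:3,3],G[:3,:3])"
```

```text
shift [ 0.349  -0.0876  0.0619] rot [ 10.26  23.57 -46.59] F [-0.4 -0.2 -3.7]
```

>>> play_rows --plan '[0.06, -0.01, -0.01, 2, 4, -8, 0, 0.12, -0.02, -0.01, 4, 8, -17, 0, 0.18, -0.04, 0, 6, 13, -26, 0, 0.24, -0.06, 0.01, 8, 18, -35, 0, 0.3, -0.075, 0.02, 10.3, 23.6, -46.6, 0, 0.349, -0.0876, 0.03, 10.3, 23.6, -46.6, 0, 0.349, -0.0876, 0.045, 10.3, 23.6, -46.6, 0, 0.349, -0.0876, 0.062, 10.3, 23.6, -46.6, 0, 0.349, -0.0876, 0.062, 10.3, 23.6, -46.6, 0, 0.349, -0.0876, 0.062, 10.3, 23.6, -46.6, 0, 0.349, -0.0876, 0.062, 10.3, 23.6, -46.6, 0]'

```text
t: 15.6
position: [0.5622, 0.1678, 0.206]
tcp_rot: [3.14, -0.435, 2.369]
contact_force: [1.0, 0.5, -2.7]
gripper_width: 0.0118
gripper_force: 40.0
```

```bash
cat > s.py <<'E'
from tgt import *
import pickle
c=shot('wrist'); pickle.dump(c,open('n4.pkl','wb'))
where(BH,np.load('BB.npy'))
ok=(colmask(c,'b',(0,560,0,420))|~notyel(c)); ok=cv2.dilate(ok.astype(np.uint8),np.ones((5,5)))==0; ok[225:]=False
for s in ((2,1),(1.5,.8),(1,)): print(edge_fit([(c,ok)],NP,s))
G=goal(BH,np.load('BB.npy'),40); rel(G[:3,3],G[:3,:3])
E
python3 s.py
```

```text
err in nest mm [ -0.88  -0.28 111.74] rot deg [-0.09  0.11  0.  ] F nest [-2.2  1.1 -3.2]
(array([0.5243, 0.1803, 2.3636]), np.float64(-4.052621841430664))
(array([0.5243, 0.1803, 2.3643]), np.float64(-4.249333381652832))
(array([0.5243, 0.1803, 2.364 ]), np.float64(-4.052572250366211))
shift [ 0.001  -0.0004  0.0717] rot [0.09 0.11 0.  ] F [-0.3 -1.3 -3.8]
```

```bash
python3 -c "
import numpy as np; np.save('nest.npy',[.5245,.1798,2.3675])
from tgt import *
G=goal(BH,np.load('BB.npy'),30); rel(G[:3,3],G[:3,:3])"
```

```text
shift [ 0.0014 -0.0009  0.0819] rot [0.04 0.11 0.11] F [-0.3 -1.3 -3.8]
```

>>> play_rows --plan '[0.0014, -0.0009, 0.015, 0, 0.1, 0.1, 0, 0.0014, -0.0009, 0.03, 0, 0.1, 0.1, 0, 0.0014, -0.0009, 0.045, 0, 0.1, 0.1, 0, 0.0014, -0.0009, 0.06, 0, 0.1, 0.1, 0, 0.0014, -0.0009, 0.073, 0, 0.1, 0.1, 0, 0.0014, -0.0009, 0.08, 0, 0.1, 0.1, 0, 0.0014, -0.0009, 0.08, 0, 0.1, 0.1, 0]'

```text
t: 16.52
position: [0.5355, 0.1925, 0.1331]
tcp_rot: [-3.14, -0.438, 2.368]
contact_force: [-0.0, 0.2, -2.5]
gripper_width: 0.0118
gripper_force: 40.0
```

```bash
python3 chk.py b
```

```text
err in nest mm [ 0.67  0.27 30.47] rot deg [ 0.08 -0.09  0.03] F nest [-0.9 -0.1 -2.3]
nest axes in tool cols [[1.0, 0.0, 0.002], [0.0, -1.0, -0.001], [0.002, 0.001, -1.0]]
```

>>> play_rows --plan '[-0.0006, 0.0003, 0.006, 0, 0, 0, 0, -0.0006, 0.0003, 0.011, 0, 0, 0, 0, -0.0006, 0.0003, 0.015, 0, 0, 0, 0, -0.0006, 0.0003, 0.018, 0, 0, 0, 0, -0.0006, 0.0003, 0.0205, 0, 0, 0, 0, -0.0006, 0.0003, 0.0225, 0, 0, 0, 0, -0.0006, 0.0003, 0.0225, 0, 0, 0, 0]'

```text
t: 17.4
position: [0.5296, 0.1987, 0.1127]
tcp_rot: [-3.141, -0.437, 2.368]
contact_force: [0.4, -0.6, -3.1]
gripper_width: 0.0117
gripper_force: 40.0
```

```bash
python3 chk.py b
```

```text
err in nest mm [-0.21 -0.12  8.38] rot deg [ 0.05 -0.05  0.03] F nest [-2.   0.2 -2.5]
nest axes in tool cols [[1.0, 0.0, 0.001], [0.0, -1.0, -0.001], [0.001, 0.001, -1.0]]
```

>>> play_rows --plan '[0.0003, 0, 0.002, 0, 0, 0, 0, 0.0003, 0, 0.004, 0, 0, 0, 0, 0.0003, 0, 0.0055, 0, 0, 0, 0, 0.0003, 0, 0.007, 0, 0, 0, 0, 0.0003, 0, 0.0085, 0, 0, 0, 0, 0.0003, 0, 0.0095, 0, 0, 0, 0, 0.0003, 0, 0.0095, 0, 0, 0, 0]'

```text
t: 18.27
position: [0.5278, 0.2008, 0.1067]
tcp_rot: [3.14, -0.435, 2.369]
contact_force: [3.1, -5.6, 8.1]
gripper_width: 0.0115
gripper_force: 40.0
```

```bash
python3 chk.py b
```

```text
err in nest mm [-0.26 -0.31  1.77] rot deg [-0.04  0.1   0.08] F nest [-2.1  1.8 10. ]
nest axes in tool cols [[1.0, 0.001, -0.002], [0.001, -1.0, 0.001], [-0.002, -0.001, -1.0]]
```

>>> play_rows --plan '[0.001, 0, 0.001, 0, 0, 0, 0, 0.001, 0.001, 0.001, 0, 0, 0, 0, 0, 0.001, 0.001, 0, 0, 0, 0, -0.001, 0, 0.001, 0, 0, 0, 0, -0.001, -0.001, 0.001, 0, 0, 0, 0, 0, 0, 0.001, 0, 0, 0, 0, 0, 0, 0.001, 0, 0, 0, 0]'

```text
t: 19.15
position: [0.5278, 0.2008, 0.1067]
tcp_rot: [3.14, -0.434, 2.369]
contact_force: [3.8, -7.8, 14.0]
gripper_width: 0.0119
gripper_force: 40.0
```

```bash
python3 chk.py b
```

```text
err in nest mm [-0.25 -0.35  1.78] rot deg [-0.06  0.15  0.1 ] F nest [-1.5  2.9 16.2]
nest axes in tool cols [[1.0, 0.002, -0.003], [0.002, -1.0, 0.001], [-0.003, -0.001, -1.0]]
```

>>> play_rows --plan '[0, 0, -0.0015, 0, 0, 0, 0, 0, 0, -0.0015, 0, 0, 0, 0.02, 0, 0, -0.0015, 0, 0, 0, 0.032, 0, 0, -0.003, 0, 0, 0, 0.032, 0, 0, -0.03, 0, 0, 0, 0.032, 0, 0, -0.08, 0, 0, 0, 0.032, 0, 0, -0.14, 0, 0, 0, 0.032, 0, 0, -0.2, 0, 0, 0, 0.032, 0, 0, -0.2, 0, 0, 0, 0.032]'

```text
t: 20.27
position: [0.5896, 0.1422, 0.2884]
tcp_rot: [3.135, -0.431, 2.37]
contact_force: [-0.5, -0.4, -0.5]
gripper_width: 0.0318
gripper_force: 0.0
```

```bash
cat > u.py <<'E'
from tgt import *
import pickle
c=shot('wrist'); pickle.dump(c,open('n5.pkl','wb'))
cv2.imwrite('pics/w6.png',cv2.resize(c['img'],(800,600),interpolation=cv2.INTER_CUBIC)[...,::-1])
s=shot('side'); q=proj(s,nestT()[:3,3])[0].astype(int)
pickle.dump(s,open('s5.pkl','wb'))
a=cv2.resize(s['img'][q[1]-65:q[1]+45,q[0]-70:q[0]+70],(800,628),interpolation=cv2.INTER_CUBIC)
b=cv2.resize(c['img'][60:270,140:420],(800,600),interpolation=cv2.INTER_CUBIC)
cv2.imwrite('pics/end.png',cv2.resize(np.vstack([cv2.resize(a,(560,300)),cv2.resize(b,(560,300))]) if 0 else np.hstack([a[:600],b]),(800,300),interpolation=cv2.INTER_AREA)[...,::-1])
h=colmask(c,'b',(0,560,0,420)); n,l,st,_=cv2.connectedComponentsWithStats(h.astype(np.uint8)); print(st[st[:,4]>300])
E
python3 u.py
```

```text
[[     0      0    560    420 230758]
 [   501      0     52     46    428]
 [   233    163     87     55   3756]]
```

View pics/end.png

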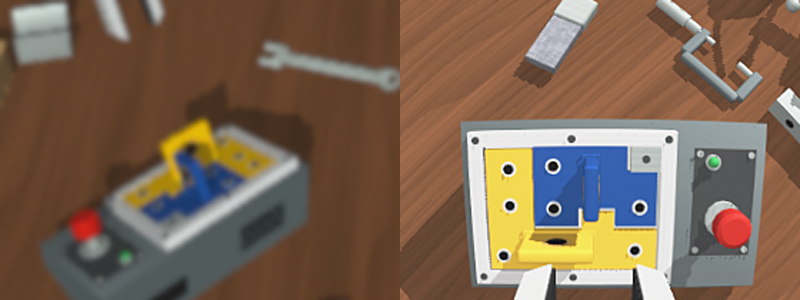

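Both feet show interlocked in the nest: key in keyway, cut corner at the block. As a check on blue's height, I'll touch its lug top lightly with closed fingers.

>>> play_rows --plan '[0, 0, 0.04, 0, 0, 0, 0, 0, 0, 0.09, 0, 0, 0, 0, 0, 0, 0.13, 0, 0, 0, 0, 0, 0, 0.145, 0, 0, 0, 0, 0, 0, 0.152, 0, 0, 0, 0, 0, 0, 0.155, 0, 0, 0, 0, 0, 0, 0.157, 0, 0, 0, 0, 0, 0, 0.159, 0, 0, 0, 0, 0, 0, 0.161, 0, 0, 0, 0, 0, 0, 0.161, 0, 0, 0, 0]'

```text
t: 21.62
position: [0.5405, 0.1889, 0.1441]
tcp_rot: [3.137, -0.432, 2.37]
contact_force: [0.4, -7.0, 19.8]
gripper_width: 0.0004
gripper_force: 10.4
```

```bash
cat > v.py <<'E'
from tgt import *
H=np.linalg.inv(nestT())@toolT(); print(H[:3,3]*1e3, nestT()[:3,:3].T@telemetry.sense()['contact_force'],telemetry.sense()['gripper_width'])
E
python3 v.py
```

```text
[ 22.4991 -17.7333  60.2822] [ 3.6956  4.6978 20.1766] 0.000386948807031291
```

Blue's lug top is at 60.3 mm, so it is home. Next is the knob.

>>> play_rows --plan '[0, 0, -0.02, 0, 0, 0, 0, 0, 0, -0.06, 0, 0, 0, 0.046, 0, 0, -0.1, 0, 0, 0, 0.046, 0, 0, -0.1, 0, 0, 0, 0.046]'

```text
t: 22.12
position: [0.5713, 0.1601, 0.2326]
tcp_rot: [3.136, -0.431, 2.369]
contact_force: [0.1, -0.2, -0.1]
gripper_width: 0.0266
gripper_force: 0.0
```

```bash
cat > x.py <<'E'
from tgt import *
c=shot('wrist'); N=nestT()
K=box(-26,6,-152,-120,0,0)
th=np.linspace(0,2*np.pi,40)
def head(v): return [np.array([[ -10+v[0]+16*np.cos(t),-136+v[1]+16*np.sin(t),z] for t in th for z in(18,42)])/1e3]
h=cv2.cvtColor(c['img'],cv2.COLOR_RGB2HSV); m=((h[...,0]<8)|(h[...,0]>172))&(h[...,1]>150)&(h[...,2]>70)
q=proj(c,(N@[-.01,-.136,.03,1])[:3])[0]; n,l,st,ce=cv2.connectedComponentsWithStats(m.astype(np.uint8)); k=min([i for i in range(1,n) if st[i,4]>100],key=lambda i:np.hypot(*(ce[i]-q))); print(q,ce[k],st[k])
M=cv2.resize((l==k).astype(np.float32),None,fx=S,fy=S)>.5
def g(v): r=render(c,head(v),N)>0; return 1-(r&M).sum()/(r|M).sum()
r=minimize(g,[0,0],method='Nelder-Mead',options=dict(initial_simplex=[[0,0],[3,0],[0,3]])); print(r.x,r.fun)
G=N@np.r_[-.01,-.136,.03-.0188+.08,1]; rel(G[:3],N[:3,:3]@np.diag([1,-1,-1.]))
E
python3 x.py; python3 v.py
```

```text
[387.541  235.2624] [388.181  236.2013] [373 220  32  33 790]
[0.4906 0.4003] 0.18548127135581205
shift [-0.0321  0.118   0.0651] rot [0.13 0.12 0.05] F [ 0.3 -0.2  0.3]
[ 22.1357 -17.8213 156.0082] [-0.1753 -0.0949  0.3851] 0.030877979332162915
```

>>> play_rows --plan '[-0.016, 0.06, 0, 0.1, 0.1, 0, 0.046, -0.032, 0.118, 0, 0.1, 0.1, 0, 0.046, -0.032, 0.118, 0.03, 0.1, 0.1, 0, 0.046, -0.032, 0.118, 0.065, 0.1, 0.1, 0, 0.046, -0.032, 0.118, 0.085, 0.1, 0.1, 0, 0.046, -0.032, 0.118, 0.085, 0.1, 0.1, 0, 0.046]'

```text
t: 22.92
position: [0.6434, 0.2508, 0.1361]
tcp_rot: [-3.134, -0.443, 2.367]
contact_force: [0.1, -0.5, -0.3]
gripper_width: 0.0461
gripper_force: 0.0
```

```bash
python3 v.py
```

```text
[  -8.307  -133.8971   65.8179] [-0.5207  0.3164 -0.137 ] 0.04611631486020582
```

>>> play_rows --plan '[-0.0014, 0.0018, 0.01, 0, 0, 0, 0.046, -0.0014, 0.0018, 0.03, 0, 0, 0, 0.046, -0.0014, 0.0018, 0.043, 0, 0, 0, 0.046, -0.0014, 0.0018, 0.05, 0, 0, 0, 0.046, -0.0014, 0.0018, 0.053, 0, 0, 0, 0.046, -0.0014, 0.0018, 0.053, 0, 0, 0, 0.046, -0.0014, 0.0018, 0.053, 0, 0, 0, 0.036, -0.0014, 0.0018, 0.053, 0, 0, 0, 0.02, -0.0014, 0.0018, 0.053, 0, 0, 0, 0.02, -0.0014, 0.0018, 0.053, 0, 0, 0, 0.02]' --grip_force 45

```text
t: 24.18
position: [0.632, 0.2663, 0.0906]
tcp_rot: [-3.14, -0.439, 2.368]
contact_force: [0.2, -0.4, 1.9]
gripper_width: 0.0311
gripper_force: 45.0
```

```bash
python3 v.py
```

```text
[ -10.4219 -136.9856   16.5092] [0.4289 0.1403 1.9014] 0.03107920126144905
```

>>> play_rows --plan '[0, 0, -0.003, 0, 0, 0, 0.02, 0, 0, -0.006, 0, 0, 0, 0.02, 0, 0, -0.009, 0, 0, 0, 0.02, 0, 0, -0.012, 0, 0, 0, 0.02, 0, 0, -0.015, 0, 0, 0, 0.02, 0, 0, -0.015, 0, 0, 0, 0.02]'

```text
t: 24.92
position: [0.6362, 0.2621, 0.1033]
tcp_rot: [-3.139, -0.44, 2.368]
contact_force: [0.5, 3.6, -8.9]
gripper_width: 0.0309
gripper_force: 45.0
```

```bash
python3 v.py
```

```text
[ -10.3978 -136.9485   30.5399] [-1.7766 -2.936  -8.9635] 0.03094665513962501
```

>>> play_rows --plan '[0, 0, -0.001, 0, 0, 0, 0.02, 0, 0, -0.002, 0, 0, 0, 0.02, 0, 0, -0.003, 0, 0, 0, 0.02, 0, 0, -0.003, 0, 0, 0, 0.02, 0, 0, -0.003, 0, 0, 0, 0.02]'

```text
t: 25.55
position: [0.6362, 0.2621, 0.1034]
tcp_rot: [-3.137, -0.442, 2.367]
contact_force: [-0.4, 8.2, -20.3]
gripper_width: 0.0311
gripper_force: 45.0
```

```bash
python3 v.py; python3 -c "
from h import *
import pickle
c=shot('side'); pickle.dump(c,open('lit.pkl','wb')); a=pickle.load(open('s5.pkl','rb'))
d=np.abs(c['img'].astype(int)-a['img']).sum(2); print((d[230:300,215:310]>60).mean(), c['img'][235:275,235:300].mean((0,1)),a['img'][235:275,235:300].mean((0,1)))"
```

```text
[ -10.3561 -136.9378   30.6994] [ -3.1047  -5.5577 -20.9902] 0.031058711422623016
0.0712781954887218 [109.30192308 102.71576923  84.38807692] [111.56038462 104.49346154  85.65038462]
```

At the stop: 14.1 mm of travel and the force rose to 21 N. Releasing so it springs back, then retreating.

>>> play_rows --plan '[0, 0, 0.003, 0, 0, 0, 0.02, 0, 0, 0.003, 0, 0, 0, 0.036, 0, 0, 0.003, 0, 0, 0, 0.046, 0, 0, 0.003, 0, 0, 0, 0.046, 0, 0, -0.02, 0, 0, 0, 0.046, 0, 0, -0.06, 0, 0, 0, 0.046, 0, 0, -0.12, 0, 0, 0, 0.046, 0, 0, -0.18, 0, 0, 0, 0.046, 0, 0, -0.18, 0, 0, 0, 0.046]'

```text
t: 26.72
position: [0.6951, 0.2062, 0.2752]
tcp_rot: [3.135, -0.431, 2.37]
contact_force: [0.2, 0.1, -0.5]
gripper_width: 0.0458
gripper_force: 0.0
```

```bash
cat > z.py <<'E'
from tgt import *
import pickle
c=shot('wrist'); N=nestT(); th=np.linspace(0,2*np.pi,40)
h=cv2.cvtColor(c['img'],cv2.COLOR_RGB2HSV); m=((h[...,0]<8)|(h[...,0]>172))&(h[...,1]>150)&(h[...,2]>70)
q=proj(c,(N@[-.01,-.136,.03,1])[:3])[0]; q2=proj(c,(N@[-.01,-.136,.044,1])[:3])[0]
n,l,st,ce=cv2.connectedComponentsWithStats(m.astype(np.uint8)); k=min([i for i in range(1,n) if st[i,4]>100],key=lambda i:np.hypot(*(ce[i]-q))); print('knob in/out pred',q,q2,'seen',ce[k],st[k])
for kind,P,Hm in (('y',YEL,YH),('b',BLU,BH)):
    D=np.eye(4); D[:3,3]=[Hm[0]/1e3,Hm[1]/1e3,0]
    m=colmask(c,kind,(0,560,0,420)); r=cv2.resize(render(c,P,N@D),(560,420),interpolation=cv2.INTER_AREA)>0
    print(kind,'overlap',(m&r).sum()/m[max(0,int(np.nonzero(r)[0].min())-5):np.nonzero(r)[0].max()+5,np.nonzero(r)[1].min()-5:np.nonzero(r)[1].max()+5].sum(), r.sum())
t=shot('top'); o=pickle.load(open('s5.pkl','rb')); s=shot('side'); d=np.abs(s['img'].astype(int)-o['img']).sum(2)>60
print('side change',d[225:305,205:305].mean()); print(telemetry.sense()['t'],telemetry.sense()['contact_force'])
E
python3 z.py
```

```text
knob in/out pred [273.0654 191.1215] [273.0517 193.7123] seen [273.424  191.9456] [260 178  28  29 625]
y overlap 1.0 5105
b overlap 0.9819610125109107 4073
side change 0.0
26.875 [ 0.2605 -0.45   -0.4571]
```

```bash
python3 -c "
from h import *
print(ticket.close_job())"
```

```text
the job is handed in; nothing more can be done
None
```

Both brackets are home and interlocked in the nest, the lamp knob was pulled to its 14 mm stop and sprang back in, and I handed the job in at about 27 s; the hand-in returned no verdict, and I didn't see the light itself come on.

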